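Eject the shot timer from its dock and stop it with a finger

TASK

Press the release paddle of the charging dock so that its spring pushes the shot timer out along the track, and stop the timer with a fingertip (the other finger is the handy one) once it is at least two centimetres out but before any of it passes the open end of the track. Only touch it: do not lift the timer out, and leave the cup, stamp and tamper where they stand. Finish while the finger is still holding the timer back, at rest and flat on the track.

Things in the scene. Friction and masses are not known exactly. Their poses are not given: they have to be found in the camera images.
- dock: Fixed grey charging dock, 170 (x) by 150 (y) by 38 mm high. Origin: on the worktop under the catch, on the track's centre line. -x is the way the timer slides out, +y the paddle's side, z up. Track floor at z = 14 mm, 74 mm wide between low rails (tops z = 20 mm). At x = -70 to -16 mm the track is empty and open above: a finger can stand there. x > 6: cradle, 38 mm high at the back.
- track_end (a point): Middle of the open end of the dock's track, on its floor: dock x = -72.5, y = 0, z = 14 mm. Axes as the dock's.
- catch (a point): Lower edge of the black catch tongue in front of the timer: dock x = -3, y = 5, z = 27 mm at rest. The tongue is 22 mm wide (y = -6 to 16 mm); its arm (x = -10 to 0, top z = 39 mm) crosses over the track to the paddle's hinge at y = 52 mm, whose ears and pin reach z = 40 mm and x = -16 to 21 mm. It rises when the paddle is pressed.
- shot_timer: Loose white timer, 62 (dock x) x 70 x 18 mm high, 80 g; origin at the centre of its underside, at dock x = 32 mm at the start (front face x = 1, top z = 32 mm). Released, a damped spring pushes it to dock -x at 6 to 9 mm/s with 3 to 4 N (drops off unless stopped). A finger in the track (tip z = 15 to 26 mm) stops it. 20 mm out: origin at dock x = 12; front at track's end: x = -41 mm.
- release_paddle (a joint): Rotation of the rocker that carries paddle and catch, rad: 0 at rest, 0.30 fully pressed (stop). The timer is free from about 0.2. Fully down takes 2 to 5 N on the pad; a light spring returns it when let go, and the catch then rests lightly on top of the timer, which slides on under it.
- paddle_pad (a point): Middle of the ribbed black paddle's top, at dock x = -35, y = 85, z = 32 mm at rest; sinks 10 mm when fully pressed. Top: dock x = -60 to 0, y = 68 to 102 mm. It lies beside the open track: with the fingers spread along dock y, centres 60 to 90 mm apart, one can press it while the other stands in the track (tip of both then at z = 22 mm).
- espresso_cup: Bystander: green cup, 65 x 91 x 52 mm high, standing to the -y side of the dock; origin at the underside.
- loyalty_stamp: Bystander: wooden hand stamp, 30 x 42 x 52 mm high, beside the back of the dock on its +y side; origin at the centre of the underside.
- tamper: Bystander: coffee tamper, 59 mm across, 94 mm high, upright, to the left of the dock; origin at the centre of the underside. A fixed tall black bin, about 120 mm across, stands near it, centred at world x = 0.63, y = 0.22 m; keep the gripper clear of it and of the espresso machine.
There are look-alikes about, which are no part of the job. What is meant by the shot_timer is not purple or yellow, and is the larger of those in its own colour.

How it is judged:
On the way, in this order (a step that is already met when the one before it is completed fails the run):
1. the release paddle is pressed down (value of joint release_paddle above 0.18 rad).
2. the ejected timer is stopped by a finger on the track (x of shot_timer in the frame of dock between -0.046 and 0.017 m and contact force between the fingers and shot_timer above 0.3 N and linear speed of shot_timer below 0.004 m/s), for 0.3 s.
At the end, for the whole second after the job is handed in: The timer lies flat on the track (within 0.1 rad, less than 5 mm off the floor), at rest (under 4 mm/s), at least 15 mm out and with its front no more than 4 mm past the track's end, a finger bears on it with more than 0.3 N, and cup, stamp and tamper are within 20 mm of where they stood (all of step 2 and angle between shot_timer's own z axis and vertical below 0.1 rad and z of shot_timer in the frame of dock below 0.019 m and distance of each of espresso_cup, loyalty_stamp, tamper from where it was at the start of the episode below 0.02 m); the arm keeps its last pose, push and grip.
It fails at once if the timer slides past the open end of the track (x of shot_timer in the frame of dock below -0.046 m).
It fails at once if the timer is lifted (z of shot_timer in the frame of dock above 0.024 m).
It fails at once if the espresso cup is pushed or lifted (distance of espresso_cup from where it was at the start of the episode above 0.02 m).
It fails at once if the loyalty stamp is pushed or lifted (distance of loyalty_stamp from where it was at the start of the episode above 0.02 m).
It fails at once if the tamper is pushed or lifted (distance of tamper from where it was at the start of the episode above 0.02 m).
It also fails if it takes over 42 s, if anything falls off the work surface, if the arm or the gripper's body presses on something with over 40 N, if the wrist force passes 120 N, or if a joint passes its speed limit or range.

ROBOT

A 6-joint arm with a two-finger parallel gripper is mounted at the origin on a cart in front of the work surface, level with it; the furniture and walls round the work are solid. World frame = base frame: x ahead of the robot, y to its left, z up, the work surface at z = 0. Lengths are in m, angles in rad, forces in N, time in s.
With the tool pointing down it reaches from about 0.275 to 0.875 m from the base axis. Payload 12.5 kg.
Tool frame: the origin (TCP) lies on the centre line of the jaws, within the pads' length; the fingertips stand r.finger_overhang ahead of it and the grasp point (between the pads) lies 3 mm ahead of it (r.finger_overhang is the distance from the TCP to the fingertips, in m); z points along the fingers, y is the line along which they close (so a half turn about z gives the same grasp; the last joint's range is limited). The gripper opens to 85 mm and grips with 20 to 120 N. Pads are 22 mm wide; open, the fingers measure 114 mm over their backs; the gripper's body (76 mm by 85 mm) begins 54 mm behind the grasp point. The pads swing forward as they close: fully open they stand 13 mm farther back than shut.
Start: joints at [-1.339, 0.351, 1.652, -0, 1.139, -0.085], TCP at [0.171, -0.523, 0.253] pointing down, gripper open.
Joint ranges: [-2.75, 2.75], [-0.79, 2.1], [0.01, 2.65], [-1.57, 4.71], [0.07, 3.14], [-2.87, 2.87]. Speed limits (rad/s): [2.22, 2.22, 2.79, 3.14, 3.14, 3.14].

INTERFACE

Orientations are given as a unit quaternion [x, y, z, w].
In Python, from cell import r, optics gives the robot as it stands. The module is installed in compiled form; this text tells all that it offers. Calls block until the motion is done:
- r.move_to(position, orientation): joint-space move of the TCP to a pose.
- r.move_linear(position, rot=None, vel=0.15): straight line of the TCP; rot=None keeps the orientation; vel is the mean speed in m/s.
- r.set_joints(angles): joint-space move.
- r.set_gripper(opening, squeeze=None): opening from 0.0 (shut) to 1.0 (fully open); squeeze is the grip in N (None keeps the last); returns when the fingers have stopped.
- r.sleep(seconds).
- r.inverse_kinematics(position, orientation): joint angles nearest the present ones, or None.
- optics.get_image(name): name is "scene" or "top"; returns a dict with "pixels" (400x640x3 uint8, red, green, blue), "depth" (400x640 float32, m along the optical axis (not along the pixel's ray), 0 where there is no reading), "fx", "fy", "cx", "cy" (pixels), "camera_from_world" (4x4, takes a point from world to camera coordinates). Camera axes: x right, y down, z forward; pixel columns grow to the right and rows downward; lengths in m; the calibration is good to about 2 mm. A picture is of the moment at which its call begins.
A pose or a line that the arm cannot do raises r.PlanningError and nothing moves.
- r.hand_in(): hands the job in; it is judged then, once.
Readings, each from a call of its own:
- r.current_t(): time.
- r.current_q(): joint angles.
- r.current_qvel(): joint speeds.
- r.current_effort(): joint torques, N m.
- r.current_tool_pos(): TCP position.
- r.current_ee_rot(): TCP orientation.
- r.current_contact_force(): force on the tool from outside, world axes, zero at the start.
- r.current_torque(): the same for the moment, N m.
- r.current_opening(): opening from 0.0 (shut) to 1.0 (fully open).
- r.current_finger_force(): force on a finger pad.
Only numpy, scipy, OpenCV 4.12 (cv2) and the standard library are available. Lean on these libraries where they do the work, as an engineer would, in place of code of your own. Each camera call takes 0.05 s, during which the arm holds its last target. There are 200 camera calls.

## Working session

There is one attempt and no reset: what is moved stays moved. The work goes in short steps, each a Python script; the robot and the scene stay as the last script left them, time stands still between calls to the robot, and variables do not carry over. Pictures are saved under pics/ and viewed, at most 10 in all, crops included, and the job is handed in when it is done.

```bash
mkdir -p pics
cat > h.py <<'E'
import numpy as np, cv2
from cell import r, optics
def grab(n):
    d=optics.get_image(n); np.savez('pics/'+n+'.npz',**d); return d
def pt(d,u,v,w=1):
    u,v=int(round(u)),int(round(v))
    p=d['depth'][v-w:v+w+1,u-w:u+w+1]; z=np.median(p[p>0])
    c=np.array([(u-d['cx'])/d['fx']*z,(v-d['cy'])/d['fy']*z,z,1])
    return (np.linalg.inv(d['camera_from_world'])@c)[:3]
def proj(d,P):
    c=d['camera_from_world']@np.append(P,1); return c[0]/c[2]*d['fx']+d['cx'],c[1]/c[2]*d['fy']+d['cy']
E
python3 - <<'E'
from h import *
for n in('scene','top'):
    d=grab(n); cv2.imwrite(f'pics/{n}0.png',d['pixels'][...,::-1])
    print(n,np.linalg.inv(d['camera_from_world']).round(3).tolist(),d['fx'])
print(r.finger_overhang,r.current_t(),r.current_ee_rot(),r.current_opening())
E
```

```text
scene [[-0.998, 0.046, -0.045, 0.63], [0.064, 0.795, -0.603, 0.651], [0.008, -0.605, -0.796, 1.048], [0.0, 0.0, 0.0, 1.0]] 406.19960292253865
top [[0.015, -0.993, 0.119, 0.42], [-1.0, -0.015, 0.007, -0.087], [-0.005, -0.119, -0.993, 1.562], [0.0, 0.0, 0.0, 1.0]] 421.92863660348
0.022 0.1 [ 9.87480131e-01  1.57742535e-01 -3.55352393e-05 -5.32040704e-04] 1.0003582681994
```

View pics/scene0.png

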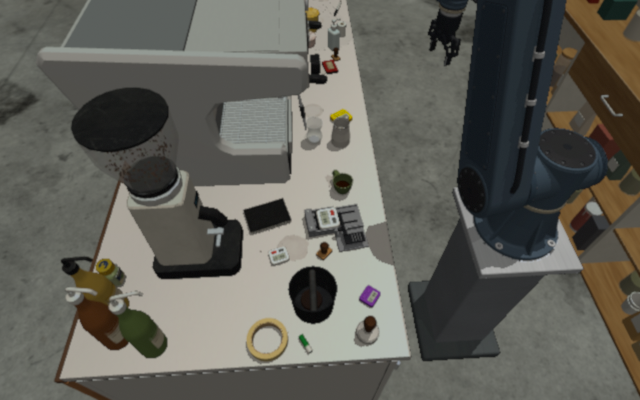

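View pics/top0.png

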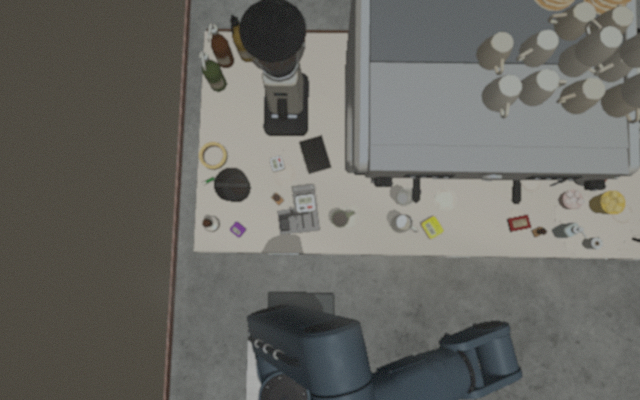

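The dock is at top (300,208) and scene (335,222). There are two white timers: one in the dock at top (305,201), and one loose at (278,162). Purple (238,229) and yellow (431,227) don't match. The docked white one looks larger, so I'll check it in a crop.

Run:
```python
from h import *
a=np.load('pics/top.npz');b=np.load('pics/scene.npz')
A=cv2.resize(a['pixels'][145:245,255:355],(590,590),interpolation=cv2.INTER_CUBIC)[...,::-1]
cv2.imwrite('pics/topc.png',A)
B=cv2.resize(b['pixels'][165:275,255:385],None,fx=6,fy=5.4,interpolation=cv2.INTER_CUBIC)[...,::-1]
B=cv2.resize(b['pixels'][175:273,255:385],None,fx=6,fy=6,interpolation=cv2.INTER_CUBIC)[...,::-1]
cv2.imwrite('pics/scenec.png',B)
```

```text
(no output)
```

View pics/topc.png

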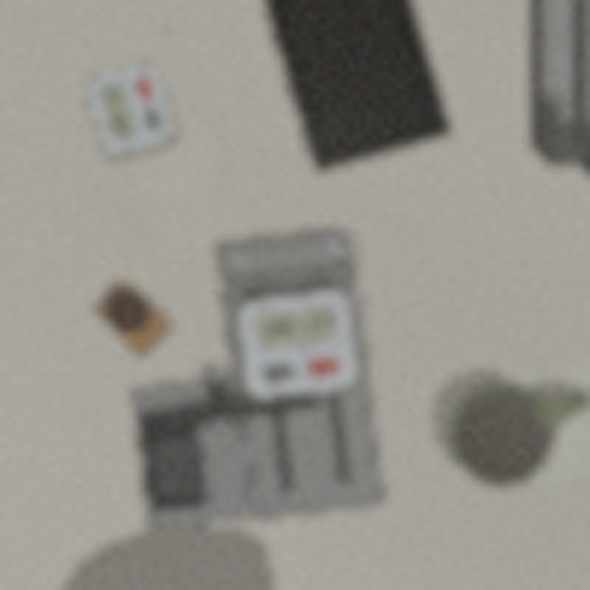

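View pics/scenec.png

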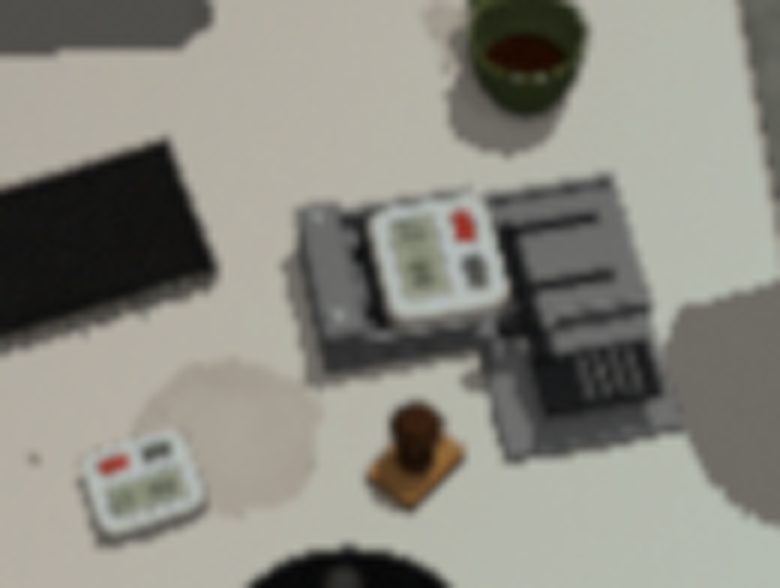

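The docked timer (crop top ~62x70 mm, with catch in front and paddle bottom left) is clearly larger than the loose white one at (278,162), so it's the one meant. Next I'll fit the dock pose to the timer and pad corners.

```bash
cat > fit.py <<'E'
from h import *
from scipy.optimize import least_squares
T=[(63,35,32),(63,-35,32),(1,-35,32),(1,35,32)]
P=[(0,102,32),(0,68,32),(-60,68,32),(-60,102,32)]
top=[(238,300),(350,290),(358,388),(247,398),(143,418),None,(205,500),(152,508)]
sc=[(385,320),(368,207),(490,195),(508,305),(545,415),(530,350),(645,345),(660,398)]
a=np.load('pics/top.npz');b=np.load('pics/scene.npz')
def W(p,q): c,s=np.cos(p[2]),np.sin(p[2]); x,y,z=np.array(q)/1e3; return np.array([p[0]+c*x-s*y,p[1]+s*x+c*y,z])
def res(p,cams=(0,1)):
    o=[]
    for i,(d,L,s,off) in enumerate(((a,top,5.9,(255,145)),(b,sc,6,(255,175)))):
        if i not in cams: continue
        for q,u in zip(T+P,L):
            if u is None: continue
            u=(np.array(u)+.5)/s-.5+off
            o+=list(np.array(proj(d,W(p,q)))-u)
    return np.array(o)
if __name__=='__main__':
    for c in((0,1),(0,),(1,)):
        s=least_squares(res,[.45,-.05,0],args=(c,),loss='soft_l1'); print(c,s.x.round(4)); print(res(s.x,c).reshape(-1,2).round(1).tolist())
        if c==(0,1): p=s.x; np.save('p.npy',p)
    for n,d,u in(('timer',b,(327,216)),('pad',b,(355,239)),('floor',b,(345,217)),('timer',a,(305,203)),('pad',a,(284.5,223)),('floor',a,(300,225))):
        w=pt(d,*u)-[p[0],p[1],0]; c,s=np.cos(p[2]),np.sin(p[2]); print(n,(1e3*np.array([c*w[0]+s*w[1],-s*w[0]+c*w[1],w[2]])).round(1))
    for n,q in(('pad',(-35,85,32)),('end',(-72.5,0,14))): print(n,W(p,q))
E
python3 fit.py
```

```text
(0, 1) [ 0.5416 -0.0439  0.1146]
[[-0.2, -0.0], [-0.1, -0.2], [0.2, 0.0], [-0.1, 0.2], [-0.8, -1.1], [-0.5, 0.6], [-0.9, 0.2], [0.6, -0.2], [-0.4, -0.4], [-0.8, -1.2], [0.6, -0.8], [-0.6, 0.1], [-0.5, 1.0], [0.3, -1.2], [0.5, -0.2]]
(0,) [ 0.542  -0.0452  0.1254]
[[-0.0, 0.0], [0.0, -0.4], [0.5, -0.2], [0.2, 0.2], [-0.5, -0.8], [0.0, 0.7], [-0.3, 0.4]]
(1,) [ 0.5413 -0.0426  0.1059]
[[0.6, -0.0], [-0.2, -0.2], [-0.6, -0.9], [0.7, -0.4], [-0.7, 0.5], [-0.5, 1.4], [0.3, -0.6], [0.4, 0.4]]
timer [33.3 -2.3 32.1]
pad [-32.4  91.6  32.5]
floor [-22.9  -1.   14.4]
timer [31.7  0.3 30.8]
pad [-33.2  83.2  29.9]
floor [-45.3  26.7  12.1]
pad [0.49712215 0.03658089 0.032     ]
end [ 0.46958678 -0.05214934  0.014     ]
```

```bash
cat >> h.py <<'E'
p=np.load('p.npy')
Q=[np.cos(p[2]/2),np.sin(p[2]/2),0,0]
def D(x,y,z): # dock mm, z of the fingertips -> TCP world
    c,s=np.cos(p[2]),np.sin(p[2]); x,y,z=x/1e3,y/1e3,z/1e3
    return [p[0]+c*x-s*y,p[1]+s*x+c*y,z+r.finger_overhang]
E
python3 - <<'E'
from h import *
r.set_gripper(.75)
print(r.finger_overhang,r.current_opening())
r.move_to(D(-45,46,200),Q)
r.move_linear(D(-45,46,55))
print(r.current_t(),r.current_tool_pos(),D(-45,46,55),r.current_contact_force())
d=grab('scene'); cv2.imwrite('pics/s1.png',cv2.resize(d['pixels'][150:270,280:410],None,fx=5,fy=5,interpolation=cv2.INTER_CUBIC)[...,::-1])
E
```

```text
0.022 0.7531782759471282
3.75 [ 0.49209141 -0.00338658  0.07767494] [np.float64(0.4916468987304274), np.float64(-0.0033067271475462345), 0.077] [-1.66531755 -0.76561315  0.04491728]
```

View pics/s1.png

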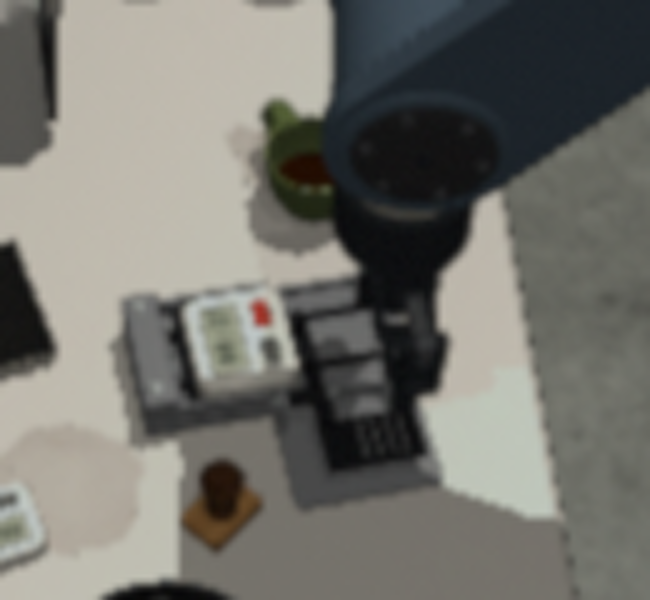

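The gripper is above the dock. The +y finger is at crop (425,370) and the paddle at (370,435). I'll check the fingertip's real position with the depth image before pressing.

Run:
```python
from h import *
d=np.load('pics/scene.npz')
R=np.linalg.inv(d['camera_from_world']); z=d['depth'].astype(float); v,u=np.mgrid[:400,:640]
w=np.stack([(u-d['cx'])/d['fx']*z,(v-d['cy'])/d['fy']*z,z,0*z+1],-1)@R.T
x=w[...,0]-p[0];y=w[...,1]-p[1];c,s=np.cos(p[2]),np.sin(p[2])
X,Y,Z=1e3*(c*x+s*y),1e3*(c*y-s*x),1e3*w[...,2]
m=(abs(X+45)<25)&(Y>55)&(Y<115)&(Z>43)&(Z<85)&(z>0)
for k in np.argwhere(m): print(k[::-1],X[tuple(k)].round(),Y[tuple(k)].round(),Z[tuple(k)].round())
print('exp tip',(np.array(proj(d,np.array(D(-45,85,55))-[0,0,.022]))-[280,150])*5)
```

```text
[356 227] -36.0 77.0 74.0
[357 227] -37.0 83.0 82.0
[356 228] -36.0 79.0 72.0
[357 228] -37.0 85.0 80.0
[358 228] -40.0 83.0 77.0
[356 229] -36.0 79.0 66.0
[357 229] -37.0 86.0 76.0
[358 229] -40.0 85.0 74.0
[360 229] -43.0 91.0 83.0
[361 229] -46.0 92.0 83.0
[362 229] -50.0 91.0 81.0
[363 229] -53.0 89.0 77.0
[357 230] -38.0 84.0 68.0
[358 230] -40.0 87.0 72.0
[359 230] -41.0 91.0 77.0
[360 230] -44.0 90.0 75.0
[361 230] -46.0 93.0 80.0
[363 230] -53.0 90.0 73.0
exp tip [396.40474372 411.67451083]
```

Run:
```python
from h import *
r.move_linear(D(-45,46,36),vel=.05); r.sleep(.3)
f0=r.current_contact_force()
z=34
while z>=9:
    r.move_linear(D(-45,46,z),vel=.02); f=r.current_contact_force()-f0
    print(z,(r.current_tool_pos()[2]*1e3).round(1),f.round(1),round(r.current_t(),2))
    if f[2]>9: break
    z-=1.5
d=grab('scene'); cv2.imwrite('pics/s2.png',cv2.resize(d['pixels'][150:270,280:410],None,fx=5,fy=5,interpolation=cv2.INTER_CUBIC)[...,::-1])
```

```text
34 55.9 [-0.5  0.3  0. ] 4.88
32.5 54.4 [-0.6 -0.3  0.4] 5.13
31.0 52.9 [-0.3  0.1  0.3] 5.38
29.5 51.4 [-1.   0.4  0.4] 5.63
28.0 49.9 [-0.1 -0.5  0.6] 5.88
26.5 48.4 [-0.9 -0.2  0.4] 6.13
25.0 47.0 [ 0.5 -0.5  1.2] 6.38
23.5 45.5 [ 1.6 -1.2  1. ] 6.63
22.0 44.0 [ 0.5 -1.   1.3] 6.88
20.5 42.4 [ 0.6 -1.2  3. ] 7.13
19.0 40.9 [ 0.3 -1.2  1.9] 7.38
17.5 39.4 [ 0.2 -0.9  1.5] 7.63
16.0 38.3 [-1.7 -2.2 10.1] 7.88
```

View pics/s2.png

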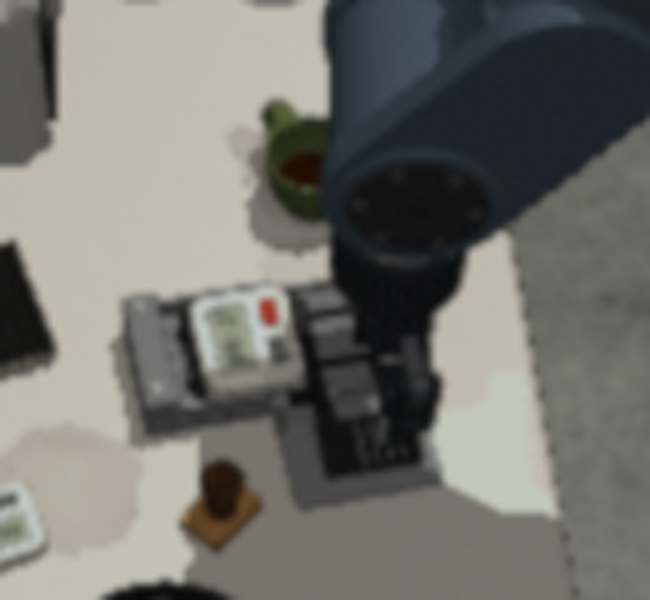

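The paddle is at its stop (10 N) and the timer is moving: its front edge went from crop x 295 to 303. Now I'll wait for it to reach the finger.

Run:
```python
from h import *
for i in range(7):
    r.sleep(.9); print(round(r.current_t(),2),r.current_contact_force().round(1),r.current_torque().round(2))
d=grab('scene'); cv2.imwrite('pics/s3.png',cv2.resize(d['pixels'][150:270,280:410],None,fx=5,fy=5,interpolation=cv2.INTER_CUBIC)[...,::-1])
```

```text
8.83 [-0.8 -0.6  8.8] [0.13 0.2  0.02]
9.73 [-1.3 -1.4  9.8] [0.13 0.25 0.02]
10.63 [-1.6 -0.3  9.2] [0.15 0.17 0.03]
11.53 [-0.7 -1.  10.1] [0.15 0.17 0.08]
12.43 [-1.4 -0.4  9.4] [ 0.15  0.3  -0.11]
13.33 [-1.5 -1.2  9.5] [ 0.07  0.29 -0.11]
14.23 [-1.6 -0.7  9.8] [ 0.13  0.26 -0.14]
```

View pics/s3.png

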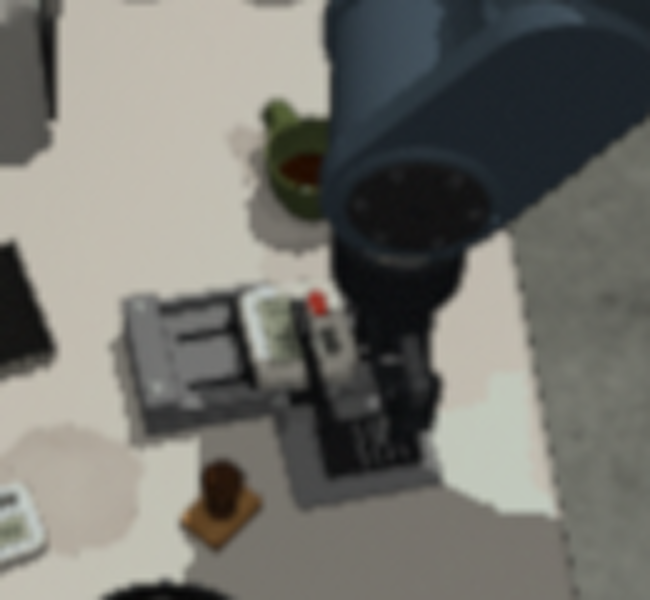

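The timer's back edge moved from crop x≈195 to 250, and the moment about z changed by -0.2 N m at t≈12, so it has met the finger. I'll confirm it's at rest and where it stands, then hand in.

Run:
```python
from h import *
b0=np.load('pics/scene.npz')['pixels'].astype(int)
r.sleep(1.5); d=grab('scene')
print('max blurred diff',cv2.GaussianBlur(np.abs(d['pixels']-b0)[190:240,320:370].astype(np.float32),(5,5),0).max())
# edge of timer top: back corners from crop (238,290),(255,392)
R=np.linalg.inv(d['camera_from_world'])
for U,V in((240,292),(256,385)):
    u,v=U/5+280,V/5+150; k=R[:3,:3]@[(u-d['cx'])/d['fx'],(v-d['cy'])/d['fy'],1]; w=R[:3,3]+k*(.032-R[2,3])/k[2]-[p[0],p[1],0]
    c,s=np.cos(p[2]),np.sin(p[2]); print('back edge dock',1e3*(c*w[0]+s*w[1]),1e3*(c*w[1]-s*w[0]))
print(pt(d,335,216)[2],r.current_torque().round(2),r.current_t())
```

```text
max blurred diff 2.6445312
back edge dock 25.19491461307065 -29.612338430691903
back edge dock 28.041076820341925 38.65659530075689
0.03383949536858921 [ 0.08  0.31 -0.09] 15.8333
```

The timer is at rest and flat. Its origin is at about dock x = -4 mm, as expected with the finger's face at -34 mm.

```bash
python3 -c "
from cell import r
print(r.hand_in())"
```

```text
the job is handed in; nothing more can be done
None
```

I pressed the paddle to its stop and the spring pushed the timer about 36 mm out, where the finger in the track is holding it at rest and flat; the job is handed in, but no verdict was returned.

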